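# Hold the pattern board square under the punch

### The job

Take the pattern board with the red spot and slide it into the corner of the two aluminium fences at the punch press, so that the red spot lies under the punch tip and the board is flat on the bench and flush with both fences. Press it firmly against both fences at once, and finish still holding it pressed there, not letting go. Leave the board with the blue spot and the two steel weights where they lie.

Things in the scene. Friction and masses are not known exactly. Their poses are not given: they have to be found in the camera images.
- board: loose plywood board, 0.3 kg, 200 (x) x 100 (y) x 18 mm, RED spot on top. Origin: centre of the underside, z up. Dark grip bar on top: 80 mm long (x), 22 wide (y), 18 to 52 mm above the underside, its middle at x -20, y 0. Starts within 0.5 rad of world x; its corner (+100, +50), nearest the spot, goes into the fences' corner, board x along press x
- spot (a point): centre of the red spot (22 mm across, flat) on the board's top face, at x = +78, y = +28, z = 18 mm in the board's frame: 22 mm in from both edges of one corner
- other_board: loose board of the same shape, size, origin and grip bar, but with a BLUE spot; not wanted, it must stay where it lies
- press: fixed green press. Origin: inner corner of the fences at bench height; x (away from the robot, within 0.25 rad of world x) points to the far fence, y (left) to the left fence. The board's place is x < 0, y < 0. Column outside the corner, 55 to 130 mm out in x and y, its lever up to 320 mm high; its arm, 180 to 225 mm up, reaches diagonally over the corner to 35 mm inside it
- punch_tip (a point): lower point of the fixed brass punch tip, at press x -22, y -22, 32 mm above the bench, so the 18 mm board slides under it with 14 mm to spare. Its rod is 12 mm across up to 120 mm height, 24 mm above that. With the board home in the corner the red spot is under it
- fence_far: smooth aluminium fence (slippery, friction about 0.25) fixed to the bench, 20 mm high, 18 mm thick, running along press y from y = -112 to +18 mm; its inner face is the plane press x = 0. Rubbing on the bench can take up to about 9 N of a push before it reaches a fence, so push with about 15 N. Origin and axes as press
- fence_left: smooth aluminium fence (slippery, friction about 0.25) fixed to the bench, 20 mm high, 18 mm thick, running along press x from x = -190 to 0 mm; its inner face is the plane press y = 0. Origin and axes as press
- disc_weight: loose dark steel disc weight, 84 mm across, 16 mm high with a 24 mm knob up to 30 mm; origin: centre of its underside; must stay where it lies
- bar_weight: loose bright steel bar weight, 35 x 90 x 25 mm; origin: centre of its underside, y along its length; must stay where it lies

How it is judged (in metres and radians):
On the way:
1. the red spot has come near the punch tip (within 30 mm, seen from above), the board down on the bench (horizontal distance between spot and punch_tip below 0.03 m and height (world z) of board below 0.01 m), for 0.05 s.
At the end, for the whole second after the job is handed in: Through the last second the red-spot board is flat on the bench (4 mm, 0.03 rad), at rest, square to the fences within 0.025 rad, its spot within 4 mm of under the punch tip, pressing on each fence with over 1.5 N, the fingers still bearing on it with over 1.5 N (contact force between board and fence_far above 1.5 N and contact force between board and fence_left above 1.5 N and contact force between board and the fingers above 1.5 N and horizontal distance between spot and punch_tip below 0.004 m and angle between the x axis of board and the x axis of press, either way round below 0.025 rad and height (world z) of board below 0.004 m and angle between board's own z axis and vertical below 0.03 rad and linear speed of board below 0.02 m/s); the arm keeps its last pose, push and grip.
It fails at once if the board with the blue spot is moved by more than 20 mm (distance of other_board from where it was at the start of the episode above 0.02 m).
It fails at once if the disc weight is moved by more than 20 mm (distance of disc_weight from where it was at the start of the episode above 0.02 m).
It fails at once if the bar weight is moved by more than 20 mm (distance of bar_weight from where it was at the start of the episode above 0.02 m).
It also fails if it takes over 50 s, if anything falls off the work surface, if the arm or the gripper's body presses on something with over 40 N, if the wrist force passes 120 N, or if a joint passes its speed limit or range.

### The arm

A 6-joint arm with a two-finger parallel gripper is mounted at the origin on the work surface. World frame = base frame: x ahead of the robot, y to its left, z up, the work surface at z = 0. Lengths are in mm, angles in rad, forces in N, time in s.
With the tool pointing down it reaches from about 275 to 1000 mm from the base axis. Payload 8.4 kg.
Tool frame: the origin (TCP) lies between the finger pads; the fingertips stand 22 mm ahead of it and the grasp point (between the pads) lies 3 mm ahead of it (r.nose_length is the z of the fingertips in the tool frame, in mm); z points along the fingers, y is the line along which they close (so a half turn about z gives the same grasp; the last joint's range is limited). The gripper opens to 85 mm and grips with 20 to 120 N. Pads are 22 mm wide; open, the fingers measure 114 mm over their backs; the gripper's body (76 mm by 85 mm) begins 54 mm behind the grasp point. The pads swing forward as they close: fully open they stand 13 mm farther back than shut.
Start: joints at [-0.002, 0.353, 1.633, -0, 1.155, -0.002], TCP at [625.002, -0, 253.281] pointing down, gripper open.
Joint ranges: [-2.63, 2.63], [-0.92, 2.1], [0.06, 2.66], [-1.3, 4.44], [0, 2.69], [-3.02, 3.02]. Speed limits (rad/s): [2.22, 2.22, 2.79, 3.14, 3.14, 3.14].

### API

Orientations are given as [roll, pitch, yaw] about the fixed x, y, z axes, in that order (R = Rz(yaw) Ry(pitch) Rx(roll)).
In Python, from rig import r gives the robot as it stands.
- The arm moves only by the tool drive_effector, called after "Emit:" as name([rows], argument=value, ...), one row to a line, values as JSON. Schema: {"type":"object","properties":{"motion":{"type":"array","items":{"type":"object","properties":{"ax":{"type":"number"},"ay":{"type":"number"},"az":{"type":"number"},"sx":{"type":"number"},"sy":{"type":"number"},"sz":{"type":"number"},"jaw":{"type":"number"}},"additionalProperties":false,"required":["jaw"]},"minItems":1,"maxItems":5},"grip_force":{"type":"number"},"only":{"type":"string"},"quiet":{"type":"boolean"},"lines":{"type":"string"}},"required":["motion"],"additionalProperties":false}. motion is a list of rows, 1 to 5 of them, each an object with the fields ax, ay, az (a rotation vector in rad), sx, sy, sz (the shift in mm), jaw (the opening from 0.0 (shut) to 1.0 (fully open)); a field left out counts as zero (the opening has to be given); each row shifts and turns the commanded pose from where the row before left it, along the tool's axes as they then stand; what a row does not reach is not made up. A row lasts 1/12 s, in which the tool goes at most 41.7 mm and 0.125 rad, less where a joint would pass 70% of its speed; a pose out of reach is approached as far as the arm can. The fingers move at their own pace and stop on an object; grip_force is the grip in N (left out, the last holds). Time passes only in rows, so rows that do not move let the fingers close. The tool returns the time, the measured TCP pose, the force, the opening and the grip force at its end. only (a regular expression) keeps the lines of the reply that match it, lines (a string "A,B") keeps lines A to B, and quiet returns only ok. Input that does not fit is refused with a message, and nothing moves.
- r.sense(): the state, without advancing time (a new reading comes with each control period).
- r.grab_frame(name): name is "scene" or "side" or "wrist"; returns the picture (420x560x3 uint8, red, green, blue); there is no depth.
- r.camera_params(name): a dict with "fx", "fy", "cx", "cy" (pixels), "dist_coeffs" ([k1, k2, p1, p2, k3] as OpenCV has them; the pictures are not rectified), "rvec" (rotation vector, rad) and "tvec" (3), from world to camera coordinates, as OpenCV has them. Camera axes: x right, y down, z forward; pixel columns grow to the right and rows downward; lengths in mm; the calibration is good to about 2 mm. A picture is of the moment at which its call begins: read the wrist's pose just before it. camera_params takes no time and is no camera call; for the wrist camera it gives the pose at the moment of the call.
- r.sign_off(): hands the job in; it is judged then, once.
The state is a dict: "clock": time; "qpos": joint angles; "qvel": joint speeds; "joint_efforts": joint torques, N m; "eef_pos": TCP position; "tcp_rot": TCP orientation; "contact_force": force on the tool from outside, world axes, zero at the start; "wrist_torque": the same for the moment, N m; "opening": opening from 0.0 (shut) to 1.0 (fully open); "grasp_force": force on a finger pad.
Only numpy, scipy, OpenCV 4.12 (cv2) and the standard library are available. Lean on these libraries where they do the work, as an engineer would, in place of code of your own. Each camera call takes 0.05 s, during which the arm holds its last target. There are 200 camera calls.

## Working session

There is one attempt and no reset: what is moved stays moved. The work goes in short steps, Python scripts to look and compute and a tool call to move; the robot and the scene stay as the last step left them, time stands still between calls to the robot, and variables do not carry over. Pictures are saved under pics/ and viewed, at most 10 in all, crops included, and the job is handed in when it is done.

```bash
ls; mkdir -p pics; python3 - <<'E'
from rig import r
import cv2
s=r.sense();print(s['eef_pos'],s['tcp_rot'],s['opening'],s['clock'])
a=[r.grab_frame(n) for n in("scene","side","wrist")]
for n,i in zip(("scene","side","wrist"),a): cv2.imwrite(f'pics/{n}0.png',i[:,:,::-1])
for n in("scene","side","wrist"):print(n,r.camera_params(n))
E
```

```text
pics
rig.py
[ 6.24539791e+02 -1.04253250e-02  2.52557333e+02] [-3.14016980e+00  1.82588798e-05  1.57080659e+00] 0.9984704954910592 0.0
scene {'fx': 380.87538282651656, 'fy': 380.87538282651656, 'cx': 280.86003002030196, 'cy': 205.74061917639213, 'dist_coeffs': array([-0.06887339,  0.        ,  0.        ,  0.        ,  0.        ]), 'rvec': array([ 1.65222574,  1.9415844 , -0.74144305]), 'tvec': array([ 155.01265448, -409.92168469, 1173.92295144])}
side {'fx': 529.1507515867416, 'fy': 529.1507515867416, 'cx': 277.7235310872077, 'cy': 206.84275175566984, 'dist_coeffs': array([-0.03428483,  0.        ,  0.        ,  0.        ,  0.        ]), 'rvec': array([ 2.21375314, -0.46255675,  0.1885947 ]), 'tvec': array([-586.37717582,  180.28962295,  967.55660275])}
wrist {'fx': 308.0380448121292, 'fy': 308.0380448121292, 'cx': 284.7862964377235, 'cy': 206.5918577133683, 'dist_coeffs': array([-0.0676329,  0.       ,  0.       ,  0.       ,  0.       ]), 'rvec': array([-2.86701487e+00, -8.84129445e-04,  1.77599321e-03]), 'tvec': array([-624.40956004,  -36.05655902,  378.57663587])}
```

View pics/scene0.png

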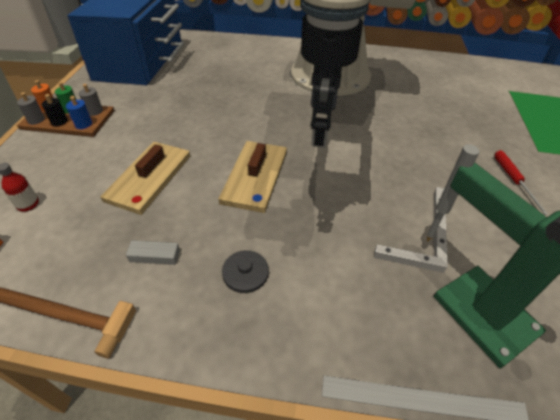

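View pics/wrist0.png

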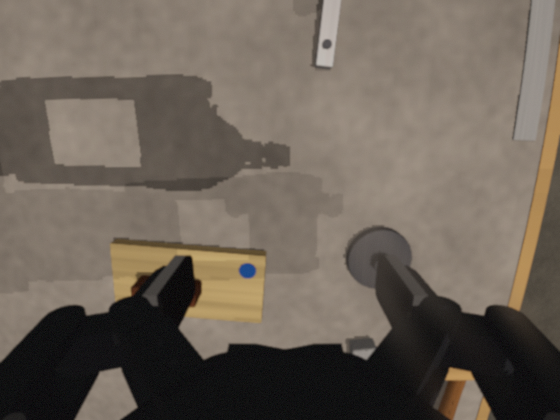

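View pics/side0.png

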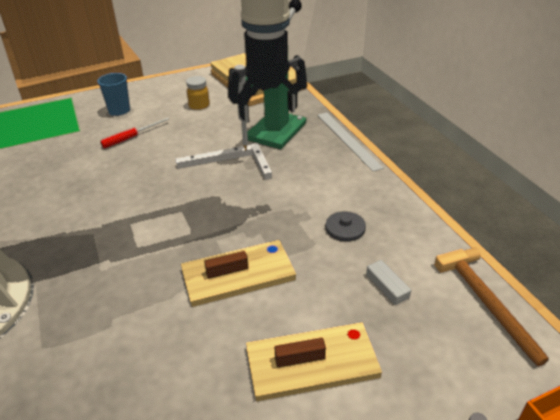

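```bash
cat > h.py <<'E'
import numpy as np,cv2
from rig import r
def ray(p,c):
    K=np.array([[c['fx'],0,c['cx']],[0,c['fy'],c['cy']],[0,0,1]])
    u=cv2.undistortPoints(np.array(p,float).reshape(-1,1,2),K,c['dist_coeffs']).reshape(-1,2)
    R=cv2.Rodrigues(c['rvec'])[0]
    return -R.T@c['tvec'], np.c_[u,np.ones(len(u))]@R
def onz(p,c,z):
    o,d=ray(p,c); return o+d*((z-o[2])/d[:,2])[:,None]
def proj(P,c):
    K=np.array([[c['fx'],0,c['cx']],[0,c['fy'],c['cy']],[0,0,1]])
    return cv2.projectPoints(np.array(P,float).reshape(-1,3),c['rvec'],c['tvec'],K,c['dist_coeffs'])[0].reshape(-1,2)
E
python3 - <<'E'
from h import *
for n in("scene","side"):
    c=r.camera_params(n);print(n,-cv2.Rodrigues(c['rvec'])[0].T@c['tvec'])
    im=cv2.imread(f'pics/{n}0.png');h=cv2.cvtColor(im,cv2.COLOR_BGR2HSV)
    for nm,m in(('red',((h[...,0]<6)|(h[...,0]>174))&(h[...,1]>180)&(h[...,2]>90)),('blue',(abs(h[...,0].astype(int)-115)<12)&(h[...,1]>150)&(h[...,2]>60)),
      ('wood',(h[...,0]>14)&(h[...,0]<30)&(h[...,1]>70)&(h[...,2]>110))):
        cs=cv2.findContours(m.astype(np.uint8),0,2)[0]
        for k in cs:
            a=cv2.contourArea(k)
            if a>(25 if nm!='wood' else 700):
                M=cv2.moments(k);p=[M['m10']/M['m00'],M['m01']/M['m00']]
                print(nm,int(a),np.round(p,1),onz([p],c,18)[0].round(1))
                if nm=='wood' and a<9000: print(cv2.approxPolyDP(k,4,True).reshape(-1,2).tolist())
E
```

```text
scene [1107.5706514     7.57297762  585.99463199]
red 244 [ 12.  182.6] [ 622.7 -657.8   18. ]
red 238 [509.  165.9] [377.5 441.8  18. ]
blue 324 [ 78.1 114. ] [ 356.6 -644.3   18. ]
blue 1436 [509.5  46.7] [-308.1  622.7   18. ]
blue 1481 [255.3  22.9] [-302.7 -300.8   18. ]
blue 92 [145.5  12.6] [-337.9 -749.    18. ]
blue 2970 [103.8  26.9] [-185.8 -849.7   18. ]
wood 5536 [178.3 388.3] [ 964.2 -154.1   18. ]
[[0, 345], [3, 361], [293, 419], [402, 419], [197, 386]]
wood 826 [112.7 326.8] [ 893.  -286.9   18. ]
[[132, 303], [119, 300], [107, 316], [96, 354], [107, 354]]
wood 2901 [144.2 175.8] [ 554.1 -372.9   18. ]
[[189, 151], [153, 141], [101, 199], [141, 214], [142, 206]]
wood 2456 [252.5 177.8] [ 521. -138.   18.]
[[247, 140], [218, 199], [264, 212], [286, 147], [267, 143], [267, 156], [254, 177], [247, 174], [247, 164], [258, 142]]
side [ 307.23243261 -821.02515233  737.58677563]
red 62 [353.3 334.1] [ 620.3 -361.7   18. ]
red 242 [118.1 137.8] [369.2 433.4  18. ]
wood 7351 [311.5 360.7] [ 534.6 -380.1   18. ]
[[363, 323], [246, 342], [254, 395], [267, 397], [256, 401], [379, 378], [381, 368]]
wood 4708 [236.7 272.1] [ 491.1 -148.3   18. ]
[[280, 240], [182, 262], [191, 305], [294, 280], [296, 273]]
wood 3613 [444.3 221.2] [ 931.6 -188.6   18. ]
[[307, 82], [306, 89], [470, 247], [436, 255], [434, 266], [440, 272], [451, 270], [458, 261], [460, 265], [461, 260], [482, 258], [559, 333], [559, 319]]
wood 1826 [133.5  67.4] [490.2 853.9  18. ]
[[1, 38], [19, 91], [137, 60], [142, 74], [127, 82], [208, 66], [215, 78], [213, 72], [226, 82], [222, 74], [227, 76], [237, 64], [245, 66], [244, 52], [144, 75], [139, 57], [118, 31], [122, 58], [21, 79], [14, 77], [11, 53]]
```

```bash
python3 - <<'E'
from h import *
c=r.camera_params('side');d=r.camera_params('scene')
print('side board far edge',onz([[363,323],[246,342]],c,18).round(1))
print('scene',onz([[189,151],[153,141],[101,199],[141,207]],d,18).round(1))
print('fence side',onz([[178,162],[250,152],[268,175]],c,20).round(1))
print('fence scene',onz([[376,250],[443,262],[438,190]],d,20).round(1))
im=cv2.imread('pics/scene0.png');h=cv2.cvtColor(im,cv2.COLOR_BGR2HSV)
print('spot scene',onz([[136.5,199.5]],d,18))
w=r.camera_params('wrist');print('wcam',-cv2.Rodrigues(w['rvec'])[0].T@w['tvec'])
print('wrist fence end',onz([[326,66]],w,20), 'img top',onz([[280,0],[0,0],[559,0]],w,0).round())
E
```

```text
side board far edge [[ 646.6 -348.3   18. ]
 [ 451.9 -304.1   18. ]]
scene [[ 456.5 -302.7   18. ]
 [ 434.5 -400.7   18. ]
 [ 635.5 -434.8   18. ]
 [ 642.6 -343.    18. ]]
fence side [[483.4 254.   20. ]
 [657.1 221.2  20. ]
 [660.9 112.7  20. ]]
fence scene [[673.4 125.1  20. ]
 [681.  246.6  20. ]
 [492.  260.2  20. ]]
spot scene [[ 624.37125628 -360.57895134   18.        ]]
wcam [624.86543574  68.21450026 373.35989678]
wrist fence end [[668.51402631 125.11901067  20.        ]] img top [[619. 197.   0.]
 [291. 214.   0.]
 [942. 212.   0.]]
```

Emit:
drive_effector([
  {"sx":28,"sy":-24,"jaw":1},
  {"sx":28,"sy":-24,"jaw":1},
  {"sx":28,"sy":-24,"jaw":1},
  {"jaw":1},
])

```text
clock: 0.48
eef_pos: [548.9, 87.3, 252.7]
tcp_rot: [-3.138, -0.001, 1.573]
contact_force: [1.3, -0.2, -0.2]
opening: 0.995
grasp_force: 0.0
```

```bash
python3 - <<'E'
from h import *
w=r.camera_params('wrist');im=r.grab_frame('wrist');np.save('w1.npy',[w],allow_pickle=True)
cv2.imwrite('pics/w1.png',im[:,:,::-1]);print(proj([[662,232,20],[662,120,20],[480,254,20]],w))
E
```

```text
[[391.99921904  48.2169615 ]
 [384.35799384 153.35364593]
 [220.24873706  24.84041363]]
```

View pics/w1.png

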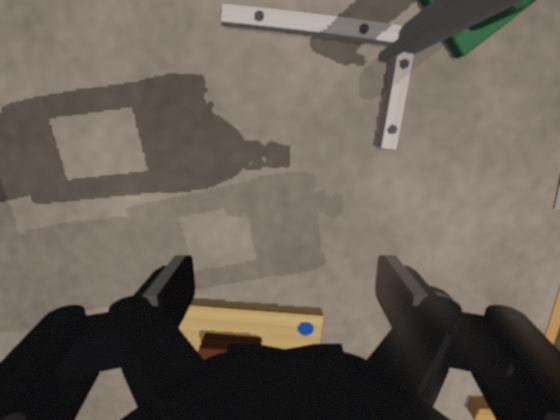

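```bash
python3 - <<'E'
from h import *
w=np.load('w1.npy',allow_pickle=True)[0]
g=cv2.cvtColor(cv2.imread('pics/w1.png'),cv2.COLOR_BGR2GRAY).astype(float)
for x in(235,290): print(x,g[0:40,x].astype(int).tolist())
for y in(80,110): print(y,g[y,370:425].astype(int).tolist())
def fit(pts,c,z):
    P=onz(pts,c,z)[:,:2]; l=cv2.fitLine(P.astype(np.float32),cv2.DIST_HUBER,0,.01,.01).ravel();return l,P
m=(g>150)
A=[]
for x in range(228,310):
    y0=int(round(20+(x-222)*.1)); seg=g[y0-8:y0+18,x]; k=np.argmin(np.diff(seg)); A.append([x,y0-8+k+.5])
B=[]
for y in range(62,142):
    x0=int(round(381+(147-y)*.19)); seg=g[y,x0-10:x0+8]; k=np.argmax(np.diff(seg)); B.append([x0-10+k+.5,y])
for z in(0,20):
    la,_=fit(A,w,z);lb,_=fit(B,w,z)
    s=np.linalg.solve(np.c_[la[:2],-lb[:2]],lb[2:]-la[2:]);
    print(z,'corner',la[2:]+s[0]*la[:2],'yawL',np.arctan(la[1]/la[0]),'yawF',np.arctan(-lb[0]/lb[1]))
print(A[::15],B[::15])
E
```

```text
235 [135, 134, 133, 132, 146, 169, 177, 177, 177, 178, 177, 178, 179, 182, 181, 179, 178, 177, 179, 180, 180, 173, 151, 114, 83, 78, 79, 92, 111, 123, 131, 133, 133, 134, 134, 133, 133, 132, 132, 132]
290 [139, 139, 140, 138, 139, 138, 140, 140, 138, 139, 148, 169, 176, 177, 177, 179, 178, 179, 179, 180, 182, 181, 179, 180, 179, 179, 179, 172, 148, 109, 80, 72, 74, 88, 111, 122, 129, 136, 140, 141]
80 [114, 113, 115, 114, 113, 113, 112, 113, 112, 112, 113, 112, 106, 92, 72, 66, 66, 66, 68, 69, 70, 75, 99, 137, 157, 161, 160, 159, 160, 161, 165, 170, 173, 173, 174, 175, 175, 173, 164, 147, 134, 129, 128, 128, 127, 126, 124, 123, 123, 120, 121, 120, 120, 121, 121]
110 [123, 122, 122, 123, 124, 124, 124, 123, 116, 97, 86, 81, 81, 78, 76, 73, 86, 122, 159, 178, 182, 182, 181, 181, 180, 179, 177, 177, 175, 177, 177, 178, 173, 154, 135, 129, 128, 129, 127, 127, 126, 125, 124, 125, 124, 123, 123, 123, 122, 123, 121, 123, 124, 124, 125]
0 corner [675.4029  242.11758] yawL -0.10616921 yawF -0.1056716
20 corner [668.6462  237.47176] yawL -0.106169 yawF -0.10567196
[[228, np.float64(21.5)], [243, np.float64(23.5)], [258, np.float64(25.5)], [273, np.float64(26.5)], [288, np.float64(28.5)], [303, np.float64(30.5)]] [[np.float64(395.5), 62], [np.float64(392.5), 77], [np.float64(390.5), 92], [np.float64(387.5), 107], [np.float64(385.5), 122], [np.float64(382.5), 137]]
```

Emit:
drive_effector([
  {"sx":-41,"sy":-3,"jaw":1},
  {"sx":-41,"sy":-3,"jaw":1},
  {"sx":-41,"sy":-3,"jaw":1},
  {"sx":-41,"sy":-3,"jaw":1},
  {"sx":-41,"sy":-3,"jaw":1},
], quiet=true)

```text
ok
```

Emit:
drive_effector([
  {"sx":-41,"sy":-3,"jaw":1},
  {"sx":-41,"sy":-3,"jaw":1},
  {"sx":-41,"sy":-3,"jaw":1},
  {"sx":-41,"sy":-3,"jaw":1},
  {"sx":-41,"sy":-3,"jaw":1},
], quiet=true)

```text
ok
```

Emit:
drive_effector([
  {"sx":-41,"sy":-3,"jaw":1},
  {"az":-0.123,"jaw":1},
  {"az":-0.123,"jaw":1},
  {"az":-0.123,"jaw":1},
  {"az":-0.123,"jaw":1},
], quiet=true)

```text
ok
```

Emit:
drive_effector([
  {"az":-0.123,"jaw":1},
  {"az":-0.123,"jaw":1},
  {"az":-0.123,"jaw":1},
  {"az":-0.123,"jaw":1},
  {"az":-0.123,"jaw":1},
])

```text
clock: 2.2
eef_pos: [519.9, -368.0, 253.0]
tcp_rot: [-3.141, -0.0, 2.683]
contact_force: [0.2, -0.0, 0.6]
opening: 1.001
grasp_force: 0.0
```

Emit:
drive_effector([
  {"az":-0.123,"jaw":1},
  {"az":-0.123,"jaw":1},
  {"jaw":1},
  {"jaw":1},
])

```text
clock: 2.53
eef_pos: [519.9, -367.7, 253.1]
tcp_rot: [-3.141, -0.0, 2.919]
contact_force: [-0.4, 0.6, -0.8]
opening: 1.002
grasp_force: 0.0
```

```bash
python3 - <<'E'
from h import *
w=r.camera_params('wrist');im=r.grab_frame('wrist');np.save('w2.npy',[w],allow_pickle=True)
cv2.imwrite('pics/w2.png',im[:,:,::-1]);print(r.sense()['eef_pos'],r.sense()['tcp_rot'])
E
```

```text
[ 519.90169669 -367.56413992  253.09043825] [-3.14149479e+00 -1.40955414e-04  2.91897192e+00]
```

View pics/w2.png

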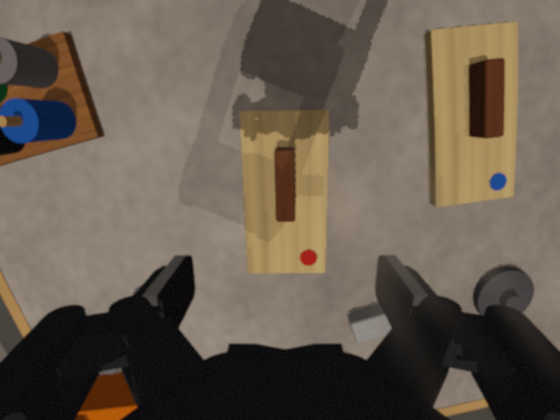

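The board lies centred below the gripper: bar at columns 275–295, rows 148–221; red spot at (308,257). I'll measure the bar and spot precisely.

```bash
python3 - <<'E'
from h import *
w=np.load('w2.npy',allow_pickle=True)[0]
im=cv2.imread('pics/w2.png');h=cv2.cvtColor(im,cv2.COLOR_BGR2HSV).astype(int)
red=((h[...,0]<6)|(h[...,0]>174))&(h[...,1]>180)&(h[...,2]>90);red[:240]=0;red[275:]=0
ys,xs=np.nonzero(red);S=onz([[xs.mean(),ys.mean()]],w,18)[0]
g=cv2.cvtColor(im,cv2.COLOR_BGR2GRAY).astype(float)
L=[];R=[]
for y in range(180,265,3):
    if True:
        L.append([235+np.argmax(np.diff(g[y,235:260]))+.5,y]); R.append([315+np.argmin(np.diff(g[y,315:345]))+.5,y])
for P in(L,R):
    Q=onz(P,w,18)[:,:2];l=cv2.fitLine(Q.astype(np.float32),cv2.DIST_HUBER,0,.01,.01).ravel();print('edge yaw',np.arctan(l[1]/l[0]),l[2:])
dk=(g<95).astype(np.uint8);dk[:145]=0;dk[225:]=0;dk[:,:268]=0;dk[:,302:]=0
c=max(cv2.findContours(dk,0,2)[0],key=cv2.contourArea);print(cv2.minAreaRect(c),cv2.boundingRect(c))
(cx,cy),_,_=cv2.minAreaRect(c)
print('bar centre',onz([[cx,cy]],w,50)[0],'spot',S)
E
```

```text
edge yaw -0.1741098 [ 556.03345 -425.21524]
edge yaw -0.20818254 [ 581.25146 -330.91782]
((285.0, 183.0), (76.0, 20.0), 90.0) (275, 145, 21, 77)
bar centre [ 516.24829471 -367.17740727   50.        ] spot [ 621.54765479 -361.05678526   18.        ]
```

Emit:
drive_effector([
  {"az":-0.012,"sz":40,"jaw":1},
  {"sz":40,"jaw":1},
  {"sz":40,"jaw":1},
  {"sz":40,"jaw":1},
  {"sz":29,"jaw":1},
], quiet=true)

```text
ok
```

Emit:
drive_effector([
  {"sz":20,"jaw":1},
  {"jaw":0},
  {"jaw":0},
  {"jaw":0},
  {"jaw":0},
], grip_force=60)

```text
clock: 3.42
eef_pos: [521.2, -367.9, 46.3]
tcp_rot: [-3.14, 0.003, 2.935]
contact_force: [-0.5, -0.3, -0.0]
opening: 0.457
grasp_force: 0.0
```

Emit:
drive_effector([
  {"jaw":0},
  {"jaw":0},
  {"jaw":0},
  {"jaw":0},
])

```text
clock: 3.75
eef_pos: [521.1, -367.8, 46.3]
tcp_rot: [-3.14, 0.003, 2.936]
contact_force: [0.3, -0.2, 8.4]
opening: 0.246
grasp_force: 61.2
```

Emit:
drive_effector([
  {"sz":-20,"jaw":0},
  {"sz":-40,"jaw":0},
  {"az":-0.05,"sz":-40,"jaw":0},
  {"az":-0.05,"jaw":0},
  {"jaw":0},
])

```text
clock: 4.17
eef_pos: [521.4, -368.0, 147.7]
tcp_rot: [-3.139, 0.005, 3.038]
contact_force: [-0.4, 0.9, -2.5]
opening: 0.246
grasp_force: 59.7
```

Emit:
drive_effector([
  {"sx":6.2,"sy":38.8,"jaw":0},
  {"sx":6.2,"sy":38.8,"jaw":0},
  {"sx":6.2,"sy":38.8,"jaw":0},
  {"sx":6.2,"sy":38.8,"jaw":0},
  {"sx":6.2,"sy":38.8,"jaw":0},
], quiet=true)

```text
ok
```

Emit:
drive_effector([
  {"sx":6.2,"sy":38.8,"jaw":0},
  {"sx":6.2,"sy":38.8,"jaw":0},
  {"sx":6.2,"sy":38.8,"jaw":0},
  {"sx":6.2,"sy":38.8,"jaw":0},
  {"sx":6.2,"sy":38.8,"jaw":0},
], quiet=true)

```text
ok
```

Emit:
drive_effector([
  {"sx":6.2,"sy":38.8,"jaw":0},
  {"sx":6.2,"sy":38.8,"jaw":0},
  {"sx":6.2,"sy":38.8,"jaw":0},
  {"sx":6.2,"sy":38.8,"jaw":0},
  {"jaw":0},
])

```text
clock: 5.42
eef_pos: [490.1, 187.9, 143.5]
tcp_rot: [3.14, -0.001, 3.037]
contact_force: [-0.2, 0.5, -2.5]
opening: 0.25
grasp_force: 60.2
```

```bash
python3 - <<'E'
from h import *
for n in('wrist','side'):
    cv2.imwrite(f'pics/{n}3.png',r.grab_frame(n)[:,:,::-1])
s=r.sense();print(s['eef_pos'],s['tcp_rot'])
E
```

```text
[489.76095787 183.52236891 143.20380107] [-3.14055037e+00 -1.95075082e-03  3.03759998e+00]
```

View pics/side3.png

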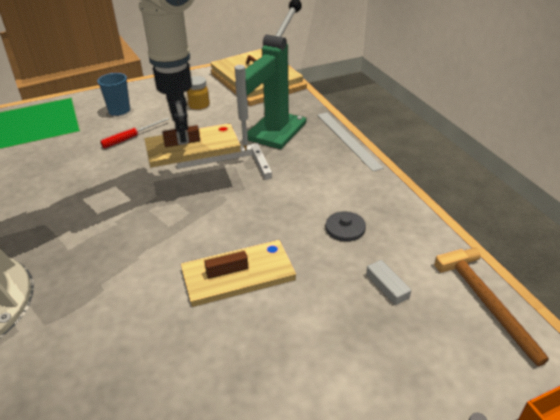

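Emit:
drive_effector([
  {"sz":35,"jaw":0},
  {"sz":35,"jaw":0},
  {"sz":18,"jaw":0},
  {"jaw":0},
  {"jaw":0},
])

```text
clock: 5.93
eef_pos: [490.0, 180.8, 55.3]
tcp_rot: [-3.14, -0.003, 3.034]
contact_force: [0.3, 0.4, -1.2]
opening: 0.244
grasp_force: 60.1
```

Emit:
drive_effector([
  {"sz":4,"jaw":0},
  {"sz":3,"jaw":0},
  {"jaw":0},
  {"jaw":0},
])

```text
clock: 6.27
eef_pos: [491.5, 182.4, 50.0]
tcp_rot: [3.141, 0.001, 3.036]
contact_force: [-0.4, 0.8, -1.9]
opening: 0.246
grasp_force: 60.1
```

```bash
python3 - <<'E'
from h import *
s=r.sense();print(s['eef_pos'],s['tcp_rot'],s['contact_force'],s['wrist_torque'])
E
```

```text
[491.51312465 182.38083066  50.03663975] [3.14106340e+00 1.11163384e-03 3.03558433e+00] [-0.36602862  0.79427852 -1.8617465 ] [0.0386375  0.07343699 0.02257417]
```

Emit:
drive_effector([
  {"sz":2,"jaw":0},
  {"jaw":0},
  {"jaw":0},
])

```text
clock: 6.52
eef_pos: [491.1, 182.4, 47.4]
tcp_rot: [3.142, 0.0, 3.036]
contact_force: [0.8, -0.1, -1.6]
opening: 0.245
grasp_force: 60.1
```

Emit:
drive_effector([
  {"sz":1.5,"jaw":0},
  {"jaw":0},
  {"jaw":0},
])

```text
clock: 6.77
eef_pos: [491.3, 182.5, 46.3]
tcp_rot: [3.141, 0.0, 3.036]
contact_force: [-1.9, 0.1, 5.9]
opening: 0.245
grasp_force: 61.2
```

Emit:
drive_effector([
  {"sz":1,"jaw":0},
  {"jaw":0},
  {"jaw":0},
])

```text
clock: 7.02
eef_pos: [491.3, 182.5, 46.2]
tcp_rot: [3.141, 0.001, 3.036]
contact_force: [-6.7, -1.8, 20.3]
opening: 0.247
grasp_force: 63.3
```

Emit:
drive_effector([
  {"sz":-1.1,"jaw":0},
  {"sx":-15,"sy":6,"jaw":0},
  {"sx":-15,"sy":6,"jaw":0},
  {"sx":-14,"sy":5,"jaw":0},
  {"jaw":0},
])

```text
clock: 7.43
eef_pos: [539.7, 195.6, 46.5]
tcp_rot: [3.14, 0.004, 3.036]
contact_force: [0.1, -0.0, -1.9]
opening: 0.244
grasp_force: 60.3
```

Emit:
drive_effector([
  {"jaw":0},
])

```text
clock: 7.52
eef_pos: [537.8, 195.0, 46.3]
tcp_rot: [3.141, 0.002, 3.036]
contact_force: [2.7, 0.7, 3.7]
opening: 0.245
grasp_force: 61.1
```

```bash
python3 - <<'E'
from h import *
cv2.imwrite('pics/w4.png',r.grab_frame('wrist')[:,:,::-1])
cv2.imwrite('pics/s4.png',cv2.resize(r.grab_frame('scene')[130:290,330:530,::-1],None,fx=3,fy=3))
E
```

```text
(no output)
```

View pics/s4.png

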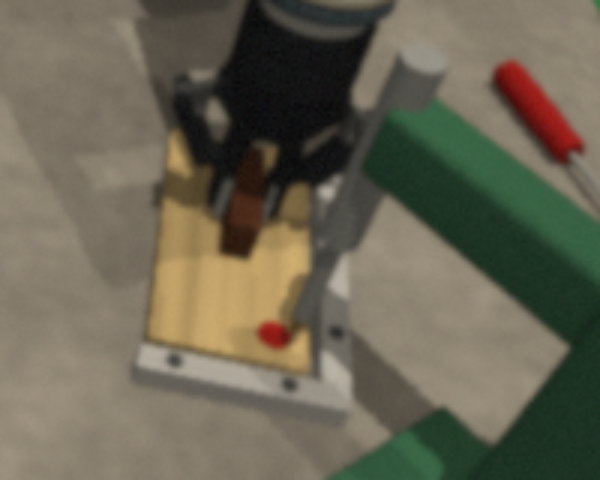

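Board is flat, square, a few mm from both fences; red spot at crop (273,335), right beside the punch tip. Creep in now.

Emit:
drive_effector([
  {"sx":-2,"sy":2,"jaw":0},
  {"sx":-2,"sy":2,"jaw":0},
  {"jaw":0},
  {"jaw":0},
])

```text
clock: 7.95
eef_pos: [539.2, 197.3, 46.2]
tcp_rot: [-3.14, -0.002, 3.036]
contact_force: [-3.3, -2.7, 11.7]
opening: 0.247
grasp_force: 62.2
```

Emit:
drive_effector([
  {"sx":-1,"sy":1,"jaw":0},
  {"jaw":0},
  {"jaw":0},
])

```text
clock: 8.2
eef_pos: [539.9, 198.0, 46.3]
tcp_rot: [-3.14, -0.003, 3.036]
contact_force: [-5.4, -4.1, 13.7]
opening: 0.248
grasp_force: 62.4
```

Emit:
drive_effector([
  {"sx":-1,"sy":1,"jaw":0},
  {"jaw":0},
  {"jaw":0},
])

```text
clock: 8.45
eef_pos: [540.9, 198.8, 46.2]
tcp_rot: [-3.14, -0.003, 3.036]
contact_force: [-5.3, -4.2, 13.7]
opening: 0.25
grasp_force: 62.5
```

Emit:
drive_effector([
  {"sx":-1,"sy":1,"sz":-0.4,"jaw":0},
  {"jaw":0},
  {"jaw":0},
])

```text
clock: 8.7
eef_pos: [542.6, 200.2, 46.3]
tcp_rot: [-3.14, -0.002, 3.036]
contact_force: [-4.6, -1.5, 7.4]
opening: 0.245
grasp_force: 61.7
```

Emit:
drive_effector([
  {"sx":-1,"sy":1,"jaw":0},
  {"jaw":0},
  {"jaw":0},
])

```text
clock: 8.95
eef_pos: [543.7, 201.1, 46.3]
tcp_rot: [-3.14, -0.002, 3.036]
contact_force: [-3.6, -1.9, 7.8]
opening: 0.244
grasp_force: 61.6
```

Emit:
drive_effector([
  {"sx":-1,"sy":1,"jaw":0},
  {"jaw":0},
  {"jaw":0},
])

```text
clock: 9.2
eef_pos: [544.1, 201.4, 46.3]
tcp_rot: [-3.139, -0.004, 3.036]
contact_force: [-5.9, -4.5, 11.4]
opening: 0.248
grasp_force: 62.2
```

Emit:
drive_effector([
  {"sx":-0.6,"sy":0.6,"jaw":0},
  {"jaw":0},
  {"jaw":0},
])

```text
clock: 9.45
eef_pos: [544.1, 201.4, 46.3]
tcp_rot: [-3.138, -0.005, 3.036]
contact_force: [-8.0, -7.8, 13.0]
opening: 0.248
grasp_force: 62.6
```

Emit:
drive_effector([
  {"sx":-0.6,"sy":0.6,"jaw":0},
  {"jaw":0},
  {"jaw":0},
])

```text
clock: 9.7
eef_pos: [544.2, 201.4, 46.2]
tcp_rot: [-3.137, -0.006, 3.036]
contact_force: [-9.4, -10.8, 17.6]
opening: 0.245
grasp_force: 63.0
```

Emit:
drive_effector([
  {"sx":-0.6,"sy":0.6,"jaw":0},
  {"jaw":0},
  {"jaw":0},
])

```text
clock: 9.95
eef_pos: [544.2, 201.4, 46.2]
tcp_rot: [-3.136, -0.007, 3.036]
contact_force: [-12.0, -13.7, 21.1]
opening: 0.245
grasp_force: 63.4
```

Emit:
drive_effector([
  {"sx":-1,"sy":0.4,"sz":-0.6,"jaw":0},
  {"jaw":0},
  {"jaw":0},
])

```text
clock: 10.2
eef_pos: [544.5, 201.4, 46.3]
tcp_rot: [-3.136, -0.009, 3.036]
contact_force: [-13.1, -13.7, 16.7]
opening: 0.245
grasp_force: 62.9
```

Emit:
drive_effector([
  {"sx":-0.6,"sz":-0.3,"jaw":0},
  {"jaw":0},
  {"jaw":0},
])

```text
clock: 10.45
eef_pos: [545.0, 201.4, 46.3]
tcp_rot: [-3.136, -0.009, 3.036]
contact_force: [-12.0, -13.0, 14.0]
opening: 0.243
grasp_force: 62.5
```

Emit:
drive_effector([
  {"sx":-1,"jaw":0},
  {"jaw":0},
  {"jaw":0},
])

```text
clock: 10.7
eef_pos: [545.7, 201.3, 46.3]
tcp_rot: [-3.135, -0.01, 3.036]
contact_force: [-13.2, -12.8, 14.8]
opening: 0.248
grasp_force: 62.6
```

Emit:
drive_effector([
  {"sx":-1,"jaw":0},
  {"jaw":0},
  {"jaw":0},
])

```text
clock: 10.95
eef_pos: [545.7, 201.2, 46.2]
tcp_rot: [-3.135, -0.012, 3.036]
contact_force: [-18.1, -11.5, 18.4]
opening: 0.249
grasp_force: 63.1
```

Emit:
drive_effector([
  {"sx":-1,"jaw":0},
  {"jaw":0},
  {"jaw":0},
])

```text
clock: 11.2
eef_pos: [545.7, 201.2, 46.2]
tcp_rot: [-3.135, -0.013, 3.036]
contact_force: [-21.4, -8.9, 21.9]
opening: 0.246
grasp_force: 63.5
```

Emit:
drive_effector([
  {"sy":1,"sz":-0.5,"jaw":0},
  {"jaw":0},
  {"jaw":0},
])

```text
clock: 11.45
eef_pos: [545.7, 201.3, 46.3]
tcp_rot: [-3.134, -0.013, 3.036]
contact_force: [-19.0, -14.3, 17.5]
opening: 0.251
grasp_force: 63.1
```

Emit:
drive_effector([
  {"sy":0.6,"sz":-0.3,"jaw":0},
  {"jaw":0},
  {"jaw":0},
  {"jaw":0},
])

```text
clock: 11.78
eef_pos: [545.7, 201.4, 46.3]
tcp_rot: [-3.133, -0.014, 3.036]
contact_force: [-18.4, -18.7, 15.0]
opening: 0.249
grasp_force: 62.8
```

```bash
python3 - <<'E'
from h import *
a=r.grab_frame('wrist');b=r.grab_frame('scene');e=r.grab_frame('side')
o=np.hstack([cv2.resize(b[190:280,360:460],(400,360),interpolation=2),cv2.resize(e[110:200,150:290],(400,360)[:1]+(360,),interpolation=2)])
cv2.imwrite('pics/f5.png',o[:,:,::-1])
s=r.sense();print(s['eef_pos'],s['tcp_rot'],s['contact_force'])
E
```

```text
[545.7243042  201.37971776  46.33019213] [-3.13279606 -0.01373152  3.03609905] [-18.62804214 -17.98561002  15.16342023]
```

View pics/f5.png

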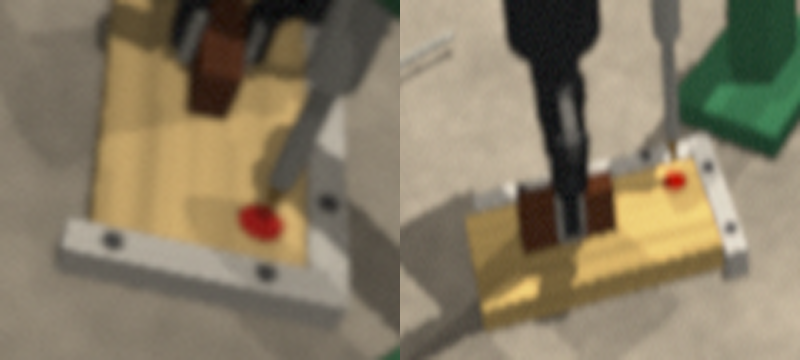

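Emit:
drive_effector([
  {"jaw":0},
  {"jaw":0},
])

```text
clock: 12.1
eef_pos: [545.7, 201.4, 46.3]
tcp_rot: [-3.133, -0.014, 3.036]
contact_force: [-18.1, -17.8, 15.0]
opening: 0.245
grasp_force: 62.8
```

```bash
python3 -c "
from rig import r
print(r.sign_off())"
```

```text
the job is handed in; nothing more can be done
None
```

I handed the job in at 12.1 s with the red-spot board seated in the fence corner, red spot under the punch tip, still gripped and pressed with about 18 N in both x and y; the sign-off returned no verdict, and the tool was tilted about 0.016 rad under the push.

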